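Hang the dispenser on the carousel's empty branch

TASK

Turn the dispenser carousel clockwise (seen from above) until it comes gently up against its stop, so that its one empty branch faces the front. Then take the dispenser out of the bench block and hang it in that branch's fork: neck between the prongs, collar resting flat inside the lips, set down softly (the branch's height is not known beforehand, so feel for it) and not dropped or forced. Leave it hanging upright with the carousel still at its stop and the other things on the bench undisturbed.

Things in the scene. Friction and masses are not known exactly. Their poses are not given: they have to be found in the camera images.
- stand_foot: Fixed foot of the carousel: grey disc 160 mm across, 14 mm thick. Origin at the centre of its underside, on the carousel's vertical turning axis, at bench level. Its -x axis points to the front: where the empty branch points when the carousel is at its stop.
- carousel: The turning tree: post 32 mm across, 198 mm tall, four level branches 90 degrees apart, the empty one along -x. Origin on the turning axis at bench level, z up; turns with the tree. Turns clockwise from above to a stop, where its axes agree with stand_foot's; starts 0.9 to 2.2 rad short. Rubber bush: gives 3 mm for 10 N at the branch ends. Friction 0.15 N m. Keep forces on it below 18 N.
- carousel_full (a point): Axis of one of the three dispensers already on the carousel (same shape as the loose one, fixed to it, good to push against): the one on the branch along the carousel's +y axis, 100 mm from the turning axis; this point is half-way up its 28 mm wide handle. The handles' tops are 240 to 252 mm above the bench, the buttons' 15 mm higher.
- fork_seat (a point): Seat of the empty fork, 100 mm from the turning axis, given at mid-range height (165 mm): the REAL height of the prongs' top face is 150 to 180 mm above the bench, clamped anywhere, not measured. Fork open outwards, gap 22 mm, prongs 9 mm wide, 8 thick; lips 4 mm high on their outer ends, 20.5 to 25 mm out from here. Neck bottoms 1.5 mm inwards. Sprung: gives 1 mm per 4 N down.
- block: Fixed grey bench block, 70 x 70 x 90 mm high, with a vertical 22 mm through hole at its centre in which the dispenser stands, its collar on the block's top. Origin at the centre of the underside.
- dispenser_handle (a point): The loose dispenser, white and grey, upright, 180 mm tall, about 0.08 to 0.17 kg. This point is on its axis in the handle, 135 mm above its lower end. Handle: cylinder 28 mm across, from 43 mm below to 30 mm above this point, gripped from above; a button 18 mm across reaches 45 mm above. In the block this point is 140 mm above the bench.
- dispenser: The same loose dispenser; origin at its lower end, on its axis, z up. Tapered nose to 25 mm up, neck 18 mm across from there to the collar: a disc 34 mm across, 7 mm thick, its underside 85 mm above this origin (50 mm below the handle point). The collar carries it, on the block's top and in a fork.
- vial: Bystander: small glass vial 28 mm across, 45 mm high; origin under its centre.
- beaker: Bystander: glass beaker 64 mm across, 75 mm high; origin under its centre.
- reagent: Bystander: amber bottle 60 mm across, 110 mm high; origin under its centre.
- jar: Bystander: glass jar with a lid, 72 mm across, 90 mm high; origin under its centre.
- flask: Bystander: conical flask 72 mm across, 97 mm high; origin under its centre.
Not all that is in view belongs to the job. What is shaped like the dispenser but brown is not meant.

How it is judged:
By the outcome, as a careful person would: the job done as asked, in the order asked, and still so for the second after the job is handed in, with the robot touching nothing.
It also fails if it takes over 70 s, if anything falls off the work surface, if the arm or the gripper's body presses on something with over 40 N, if the wrist force passes 120 N, or if a joint passes its speed limit or range.

ROBOT

A 6-joint arm with a two-finger parallel gripper is mounted at the origin on the work surface. World frame = base frame: x ahead of the robot, y to its left, z up, the work surface at z = 0. Lengths are in m, angles in rad, forces in N, time in s.
With the tool pointing down it reaches from about 0.35 to 0.775 m from the base axis. Payload 5.5 kg.
Tool frame: the origin (TCP) lies at the very end of the fingers, on their centre line; the grasp point (between the pads) lies env.hold_point_z behind it (env.hold_point_z is the distance from the TCP to the grasp point, in m); z points along the fingers, y is the line along which they close (so a half turn about z gives the same grasp; the last joint's range is limited). The gripper opens to 85 mm and grips with 20 to 120 N. Pads are 22 mm wide; open, the fingers measure 114 mm over their backs; the gripper's body (76 mm by 85 mm) begins 54 mm behind the grasp point. The pads swing forward as they close: fully open they stand 13 mm farther back than shut.
Start: joints at [0.988, 0.313, 0.046, 1.304, 0, 1.431], TCP at [0.246, 0.52, 0.231] pointing down, gripper open.
Joint ranges: [-2.76, 2.76], [-0.86, 1.69], [-1.03, 1.26], [-2.2, 2.34], [-1.47, 1.5], [-3.14, 3.14]. Speed limits (rad/s): [2.57, 2.57, 3.14, 3.14, 3.14, 3.14].

INTERFACE

Orientations are given as a unit quaternion [w, x, y, z].
In Python, from workcell import env gives the robot as it stands.
- The arm moves only by the tool carry_out, never from a script. Its argument "steps" is a list of rows, each a list of 3 entries, a list of its own where there are three numbers: the turn, a rotation vector about the tool's x, y, z in degrees, then the shift along the tool's x, y, z in cm, then the closure in counts, from 0 (fully open) to 255 (shut). A call has exactly 8 rows; each row is the pose to reach, as a shift and turn from the pose commanded when the call began, along the tool's axes at that moment; what a row does not reach only later rows make up. A row lasts 1/8 s, in which the tool goes at most 62.5 mm and 10.7 degrees, less where a joint would pass 70% of its speed; a pose out of reach is approached as far as the arm can. A call with a gripper value outside its range is refused whole. The fingers move at their own pace and stop on an object; "force" is the grip in N (left out, the last holds). Time passes only in rows, so rows that repeat a pose let the fingers close, or fill a call up. It gives the time, the measured TCP pose, the force, the opening and the grip force at its end, in the units of the state.
- env.get_state(): the state, without advancing time (a new reading comes with each control period).
- env.read_camera(name): name is "side" or "top"; returns (picture, depth): 384x512x3 uint8, red, green, blue; 384x512 float32, m along the optical axis (not along the pixel's ray), 0 where there is no reading.
- env.get_calibration(name): a dict with "fx", "fy", "cx", "cy" (pixels), "origin" and "orientation" of the camera in the world. Camera axes: x right, y up, looking along -z (the intrinsics and any distortion apply to the point x, -y, -z); pixel columns grow to the right and rows downward; lengths in m; the calibration is good to about 2 mm. A picture is of the moment at which its call begins. get_calibration takes no time and is no camera call.
- env.hand_in(): hands the job in; it is judged then, once.
The state is a dict: "clock": time; "joint_pos": joint angles; "qvel": joint speeds; "tau": joint torques, N m; "tcp_pos": TCP position; "orientation": TCP orientation; "wrist_force": force on the tool from outside, world axes, zero at the start; "ft_torque": the same for the moment, N m; "finger_gap": finger opening in m; "grip_force": force on a finger pad.
Only numpy, scipy, OpenCV 4.12 (cv2) and the standard library are available. Lean on these libraries where they do the work, as an engineer would, in place of code of your own. Each camera call takes 0.05 s, during which the arm holds its last target. There are 200 camera calls.

## Working session

There is one attempt and no reset: what is moved stays moved. The work goes in short steps, Python scripts to look and compute and a tool call to move; the robot and the scene stay as the last step left them, time stands still between calls to the robot, and variables do not carry over. Pictures are saved under pics/ and viewed, at most 10 in all, crops included, and the job is handed in when it is done.

Besides the shell and the picture viewer there is one more tool, called after "Call:" as name(argument=value, ...), one argument or row to a line, values as JSON. carry_out: Moves the arm, as the interface text tells. Its arguments: {"type":"object","properties":{"steps":{"type":"array","items":{"type":"array"}},"force":{"type":"number"}},"required":["steps"]}

```bash
mkdir -p pics; ls
cat > h.py <<'E'
import numpy as np, cv2
from scipy.spatial.transform import Rotation as R
from workcell import env
def rot(q): return R.from_quat([q[1],q[2],q[3],q[0]]).as_matrix()
def world(name,u,v,d):
    c=env.get_calibration(name)
    k=c.get('distortion',c.get('dist'))
    x=(np.asarray(u,float)-c['cx'])/c['fx'];y=(np.asarray(v,float)-c['cy'])/c['fy']
    d=np.asarray(d,float)
    P=np.stack([x*d,-y*d,-d],-1)
    return P@rot(c['orientation']).T+np.array(c['origin'])
def pix(name,p):
    c=env.get_calibration(name); q=(np.asarray(p,float)-c['origin'])@rot(c['orientation'])
    return np.stack([c['cx']+c['fx']*q[...,0]/-q[...,2], c['cy']+c['fy']*-q[...,1]/-q[...,2]],-1)
def shot(name,tag):
    a,d=env.read_camera(name); np.savez(f'pics/{tag}.npz',a=a,d=d)
    cv2.imwrite(f'pics/{tag}.png',a[:,:,::-1]); return a,d
E
python3 - <<'E'
from h import *
for n in('top','side'): print(env.get_calibration(n)); shot(n,n+'0')
print(env.get_state(), env.hold_point_z)
a=[cv2.imread(f'pics/{n}0.png') for n in('top','side')]
E
```

```text
pics
{'fx': 386.07848719252326, 'fy': 386.07848719252326, 'cx': 253.81343162174227, 'cy': 185.9624333618253, 'origin': array([ 0.41080779, -0.03854363,  1.12295421]), 'orientation': array([ 0.71047045,  0.05183648, -0.04106896, -0.70061263])}
{'fx': 498.36334749286925, 'fy': 498.36334749286925, 'cx': 259.2151169541016, 'cy': 195.3684552518758, 'origin': array([ 0.50041364, -1.27518866,  0.94697259]), 'orientation': array([ 0.87482417,  0.48384826, -0.0099464 , -0.02178526])}
{'clock': 0.1, 'joint_pos': array([ 9.88384924e-01,  3.13944434e-01,  4.51023549e-02,  1.30357365e+00,
       -4.25991076e-06,  1.43122023e+00]), 'qvel': array([-0.00051343, -0.00158479,  0.00352149, -0.00092071,  0.00176097,
       -0.00044701]), 'tau': array([ 2.82059227e-03, -4.81725633e+01,  2.99244493e+01,  1.28331006e-02,
       -1.07080334e-04, -1.54844338e-05]), 'tcp_pos': array([0.24614284, 0.5191667 , 0.23049113]), 'orientation': array([-2.83996991e-04,  2.19612816e-01,  9.75586775e-01, -7.58264931e-04]), 'wrist_force': array([ 0.45051152, -0.33605256,  0.52925009]), 'ft_torque': array([-0.03578381,  0.01595366, -0.00746511]), 'grip_force': 0.0, 'finger_gap': 0.08573407859844881} 0.0187
```

View pics/top0.png

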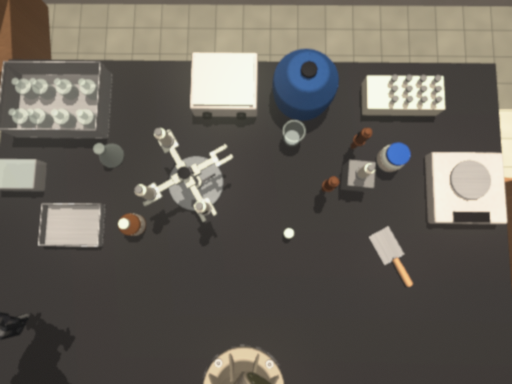

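View pics/side0.png

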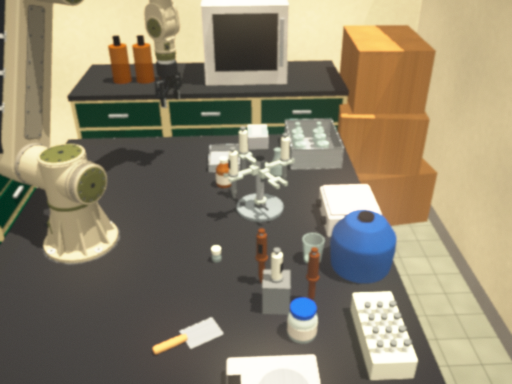

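Run:
```python
from h import *
a=cv2.imread('pics/top0.png');b=cv2.imread('pics/side0.png')
A=cv2.resize(a[115:235,110:250],None,fx=5,fy=5,interpolation=2)[:, :700]
B=cv2.resize(a[115:215,300:420],None,fx=5,fy=5,interpolation=2)
C=cv2.resize(b[120:225,215:315],None,fx=4,fy=4,interpolation=2)
D=cv2.resize(b[215:320,240:340],None,fx=4,fy=4,interpolation=2)
cv2.imwrite('pics/c1.png',A); cv2.imwrite('pics/c2.png',np.hstack([C,D]))
d=np.load('pics/top0.npz')['d']
for n,u,v in [('foot',195,183),('f1',219,190),('post',184,173),('block',355,181),('disp',370,168),('white',289,233),('e1',163,132),('e2',142,191),('e3',200,207),('fork',220,155)]:
    dd=d[v-1:v+2,u-1:u+2]; dm=np.median(dd); print(n,world('top',u,v,dm).round(3))
```

```text
foot [0.544 0.126 0.156]
f1 [0.544 0.08  0.013]
post [0.563 0.147 0.197]
block [ 0.564 -0.294  0.09 ]
disp [ 0.583 -0.308  0.184]
white [ 0.423 -0.12   0.045]
e1 [0.653 0.192 0.239]
e2 [0.511 0.231 0.251]
e3 [0.476 0.096 0.258]
fork [0.65  0.081 0.001]
```

View pics/c1.png

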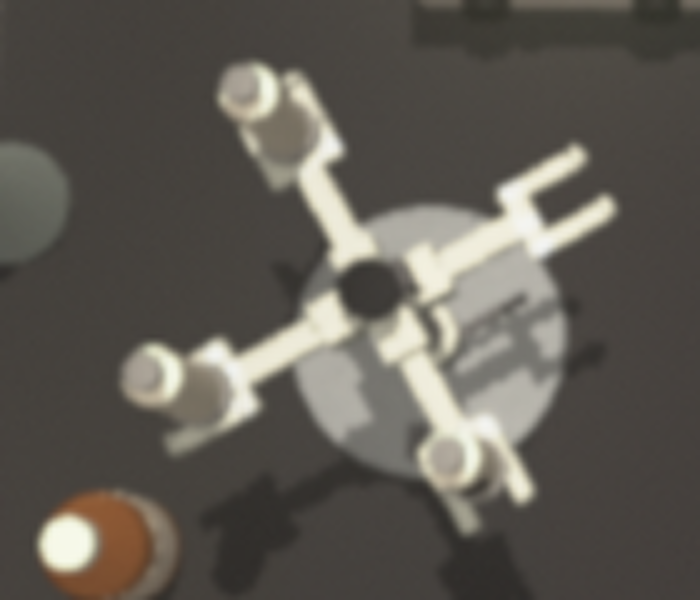

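View pics/c2.png

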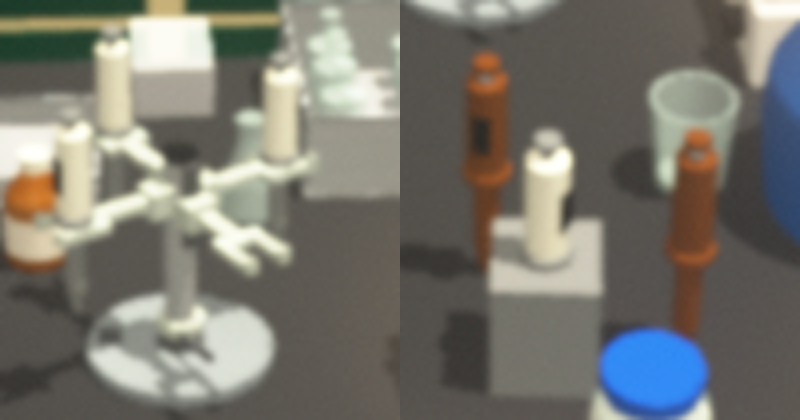

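```bash
cat >> h.py <<'E'
def cloud(name,d):
    v,u=np.mgrid[0:384,0:512]; P=world(name,u,v,d); P[d<=0]=np.nan; return P
def sel(P,c,r,z0,z1):
    P=P.reshape(-1,3); m=(np.hypot(P[:,0]-c[0],P[:,1]-c[1])<r)&(P[:,2]>z0)&(P[:,2]<z1); return P[m]
from scipy.optimize import least_squares
def circ(Q,r=None):
    h=cv2.convexHull(Q[:,:2].astype(np.float32))[:,0]
    return cv2.minEnclosingCircle(h)
E
python3 - <<'E'
from h import *
T=cloud('top',np.load('pics/top0.npz')['d']);S=cloud('side',np.load('pics/side0.npz')['d'])
for n,P in(('top',T),('side',S)):
    print(n)
    Q=sel(P,(.55,.125),.11,.009,.019); print('foot',circ(Q),len(Q),np.median(Q[:,2]))
    Q=sel(P,(.563,.145),.02,.190,.204); print('post',Q.mean(0),len(Q), circ(Q) if len(Q)else'')
    Q=sel(P,(.575,-.305),.07,.086,.094); print('block',cv2.minAreaRect(Q[:,:2].astype(np.float32)),len(Q))
    Q=sel(P,(.575,-.305),.04,.165,.19);
    for z0,z1 in((.11,.13),(.13,.15),(.15,.168),(.164,.174),(.18,.19)):
        Q=sel(P,(.575,-.305),.04,z0,z1); print('disp',z0,len(Q), Q.mean(0).round(4) if len(Q) else'',circ(Q) if len(Q) else '')
    for k,c in(('e1',(.653,.192)),('e2',(.511,.231)),('e3',(.476,.096))):
        Q=sel(P,c,.035,.248,.275) ; Q2=sel(P,c,.035,.2,.248);print(k,len(Q),Q.mean(0).round(4) if len(Q) else '',Q2.mean(0).round(4),circ(Q2), Q[:,2].max() if len(Q) else '')
    Q=sel(P,(.61,.06),.05,.13,.19);print('fork', len(Q),Q.mean(0).round(4) if len(Q) else '', np.percentile(Q[:,2],[5,50,95]), Q[Q[:,1]<.06].mean(0))
    # objects near the block and elsewhere
    M=((P[...,2]>.03)&(P[...,2]<.3)&(P[...,0]>.3)&(P[...,0]<.85)&(abs(P[...,1])<.5)).astype(np.uint8)
    k,l,st,_=cv2.connectedComponentsWithStats(M)
    for i in range(1,k):
        if st[i,4]>20: q=P[l==i]; print(st[i],q[:,:2].min(0).round(3),q[:,:2].max(0).round(3),q[:,2].max().round(3))
E
```

```text
top
foot ((0.566190779209137, 0.15078845620155334), 0.07968296110630035) 1301 0.013386372727676177
post [0.56606589 0.14850136 0.19667215] 138 ((0.5669401288032532, 0.14764030277729034), 0.018207261338829994)
block ((0.5867818593978882, -0.3102082312107086), (0.07061728090047836, 0.070765420794487), 85.31272888183594) 451
disp 0.11 23 [ 0.5811 -0.3008  0.1205] ((0.5833512544631958, -0.3058568835258484), 0.01243241224437952)
disp 0.13 24 [ 0.5819 -0.3011  0.1399] ((0.5859229564666748, -0.3081023097038269), 0.013745209202170372)
disp 0.15 34 [ 0.5815 -0.3036  0.1603] ((0.5855915546417236, -0.30900123715400696), 0.013362962752580643)
disp 0.164 54 [ 0.5844 -0.3061  0.169 ] ((0.586226761341095, -0.3091856837272644), 0.013549447059631348)
disp 0.18 41 [ 0.5863 -0.3099  0.1836] ((0.5867485404014587, -0.310077965259552), 0.008836216293275356)
e1 45 [0.6512 0.2009 0.2546] [0.6464 0.1963 0.2286] ((0.6512014865875244, 0.20088431239128113), 0.013598961755633354) 0.25804039027123804
e2 111 [0.514 0.234 0.258] [0.5112 0.2272 0.225 ] ((0.5144909024238586, 0.23626232147216797), 0.014437058009207249
[... 2181 characters left out ...]
297619) 0.2671892265425857
e3 24 [0.4814 0.0952 0.2568] [0.4813 0.0895 0.2252] ((0.4792173206806183, 0.09324713051319122), 0.016802817583084106) 0.26196586601835226
fork 146 [0.6137 0.0671 0.1547] [0.14832068 0.15509808 0.15972367] [0.62116462 0.04679105 0.15465729]
[ 209  126  122   85 2965] [0.384 0.029] [0.85  0.497] 0.267
[ 316  185   58   93 3365] [ 0.754 -0.256] [0.85  0.162] 0.178
[ 256  229   35   78 1583] [ 0.539 -0.354] [ 0.623 -0.216] 0.189
[303 233  22  64 826] [ 0.664 -0.328] [ 0.739 -0.098] 0.182
[212 246   9   9  72] [ 0.414 -0.137] [ 0.438 -0.109] 0.047
[ 352  292   45   58 1536] [ 0.778 -0.5  ] [ 0.85  -0.341] 0.093
[288 298  30  39 955] [ 0.607 -0.454] [ 0.678 -0.384] 0.094
```

```bash
cat >> h.py <<'E'
def rows(pts, p0=None, yaw0=None):
    """pts: (x,y,z,yaw deg of tool x). prints turn z deg + shift cm in tool axes, tool assumed down"""
    s=env.get_state(); M=rot(s['orientation'])
    if p0 is None: p0=s['tcp_pos']
    if yaw0 is None: yaw0=np.degrees(np.arctan2(M[1,0],M[0,0]))
    print('from',np.round(p0,4),'yaw',round(yaw0,1),'tilt',np.degrees(np.arccos(-M[2,2])).round(2))
    a=np.radians(yaw0); B=np.array([[np.cos(a),np.sin(a),0],[np.sin(a),-np.cos(a),0],[0,0,-1]])
    for q in pts:
        t=(yaw0-q[3]+180)%360-180
        print([0,0,round(t,1)],((np.array(q[:3])-p0)@B*100).round(2).tolist())
E
python3 - <<'E'
from h import *
rows([(.32,.245,.231,170),(.38,-.03,.22,205),(.46,-.03,.21,210.5),(.502,.055,.21,210.5)],p0=np.array([.246,.52,.231]),yaw0=154.6)
E
```

```text
from [0.246 0.52  0.231] yaw 154.6 tilt 0.09
[0, 0, -15.4] [-18.48, -21.67, 0.0]
[0, 0, -50.4] [-35.7, -43.94, 1.1]
[0, 0, -55.9] [-42.92, -40.5, 2.1]
[0, 0, -55.9] [-43.07, -31.02, 2.1]
```

Call:
carry_out(
  steps=[
    [[0, 0, -5], [-4, -4.7, 0], 255],
    [[0, 0, -10], [-8, -9.4, 0], 255],
    [[0, 0, -15], [-12, -14, 0], 255],
    [[0, 0, -20], [-16, -19, 0], 255],
    [[0, 0, -26], [-20, -23.5, 0.3], 255],
    [[0, 0, -32], [-24, -28.5, 0.5], 255],
    [[0, 0, -38], [-28, -33.5, 0.8], 255],
    [[0, 0, -44], [-32, -38.5, 1], 255],
  ],
  force=20,
)

```text
clock: 1.1
tcp_pos: [0.3694, 0.0375, 0.2213]
orientation: [0.0, -0.164, 0.987, 0.0]
wrist_force: [1.6, 0.6, -0.8]
finger_gap: -0.0003
grip_force: 0.0
```

Run:
```python
from h import *
rows([(.38,-.03,.22,205),(.46,-.03,.21,210.5),(.502,.055,.21,210.5)])
```

```text
from [0.3694 0.0375 0.2213] yaw -161.2 tilt 0.04
[0, 0, np.float64(-6.2)] [1.17, -6.73, 0.13]
[0, 0, np.float64(-11.7)] [-6.4, -9.31, 1.13]
[0, 0, np.float64(-11.7)] [-13.12, -2.62, 1.13]
```

Call:
carry_out(
  steps=[
    [[0, 0, -3], [1, -4, 0.1], 255],
    [[0, 0, -6], [1, -7, 0.3], 255],
    [[0, 0, -9], [-3, -8.5, 0.7], 255],
    [[0, 0, -12], [-6.4, -9.3, 1.1], 255],
    [[0, 0, -12], [-9, -7, 1.1], 255],
    [[0, 0, -12], [-12.5, -3.5, 1.1], 255],
    [[0, 0, -12], [-13.1, -2.6, 1.1], 255],
    [[0, 0, -12], [-13.1, -2.6, 1.1], 255],
  ],
)

```text
clock: 2.1
tcp_pos: [0.5014, 0.057, 0.21]
orientation: [-0.001, -0.265, 0.964, 0.0]
wrist_force: [-0.3, -0.3, -0.0]
finger_gap: 0.0
grip_force: 0.0
```

```bash
cat >> h.py <<'E'
C=np.array([.566,.149])
def push(a0,das,back=.0285,r=.1,z=.21):
    out=[]
    for da in das:
        a=np.radians(a0-da); u=np.array([np.cos(a),np.sin(a)]); t=np.array([u[1],-u[0]])
        p=C+r*u-back*t; out.append((*p,z,(a0-da)))  # yaw = dir(t)+90 = a
    return out
E
python3 - <<'E'
from h import *
rows(push(-149.5,[0,5,10,15,20,25,30,35,40]))
E
```

```text
from [0.5014 0.057  0.21  ] yaw -149.3 tilt 0.08
[0, 0, np.float64(0.2)] [-0.24, 1.8, -0.0]
[0, 0, np.float64(5.2)] [-0.04, 2.68, -0.0]
[0, 0, np.float64(10.2)] [0.09, 3.58, -0.0]
[0, 0, np.float64(15.2)] [0.14, 4.48, -0.0]
[0, 0, np.float64(20.2)] [0.11, 5.39, -0.0]
[0, 0, np.float64(25.2)] [0.01, 6.29, -0.0]
[0, 0, np.float64(30.2)] [-0.18, 7.18, -0.0]
[0, 0, np.float64(35.2)] [-0.44, 8.05, -0.0]
[0, 0, np.float64(40.2)] [-0.78, 8.89, -0.0]
```

Call:
carry_out(
  steps=[
    [[0, 0, 0], [-0.2, 1.0, 0], 255],
    [[0, 0, 0], [-0.2, 1.8, 0], 255],
    [[0, 0, 5], [0, 2.7, 0], 255],
    [[0, 0, 11], [0.1, 3.7, 0], 255],
    [[0, 0, 18], [0.1, 5.0, 0], 255],
    [[0, 0, 25], [0, 6.3, 0], 255],
    [[0, 0, 32], [-0.3, 7.5, 0], 255],
    [[0, 0, 38], [-0.6, 8.5, 0], 255],
  ],
)

```text
clock: 3.1
tcp_pos: [0.4623, 0.1326, 0.2105]
orientation: [-0.001, 0.066, 0.998, -0.0]
wrist_force: [-1.9, -0.7, 0.8]
finger_gap: -0.0002
grip_force: 0.9
```

Run:
```python
from h import *
print(env.get_state()['wrist_force'])
rows(push(-149.5,[38,41,44,47,50,53,56]))
T,d=shot('top','t1');P=cloud('top',d)
s=env.get_state()['tcp_pos']
v=np.array([s[0],s[1]])
for z0,z1 in((.25,.275),):
    Q=sel(P,C,.13,z0,z1); print(len(Q)); 
    import math
    A=np.degrees(np.arctan2(Q[:,1]-C[1],Q[:,0]-C[0])); r=np.hypot(Q[:,0]-C[0],Q[:,1]-C[1]); print(sorted(set((A[r>.08]//5*5).astype(int))))
```

```text
[-1.88973046 -0.67937383  0.76066903]
from [0.4623 0.1326 0.2105] yaw 172.4 tilt 0.07
[0, 0, np.float64(-0.1)] [-0.07, 0.13, 0.05]
[0, 0, np.float64(2.9)] [0.07, 0.65, 0.05]
[0, 0, np.float64(5.9)] [0.18, 1.19, 0.05]
[0, 0, np.float64(8.9)] [0.26, 1.72, 0.05]
[0, 0, np.float64(11.9)] [0.31, 2.27, 0.05]
[0, 0, np.float64(14.9)] [0.34, 2.81, 0.05]
[0, 0, np.float64(17.9)] [0.33, 3.35, 0.05]
70
[np.int64(-165), np.int64(-160), np.int64(-20), np.int64(-15), np.int64(-10), np.int64(70), np.int64(75)]
```

Run:
```python
from h import *
a=cv2.imread('pics/top0.png')[145:215,155:235];b=cv2.imread('pics/t1.png')[145:215,155:235];s,_=shot('side','s1');
c=cv2.imread('pics/s1.png')[170:225,225:300]
A=cv2.resize(a,(400,350),interpolation=2);B=cv2.resize(b,(400,350),interpolation=2)
E=[cv2.resize(x,(400,250),interpolation=2) for x in(cv2.imread('pics/side0.png')[178:225,225:300],cv2.imread('pics/s1.png')[178:225,225:300])]
cv2.imwrite('pics/c3.png',np.vstack([np.hstack([A,B]),np.hstack(E)]))
```

```text
(no output)
```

View pics/c3.png

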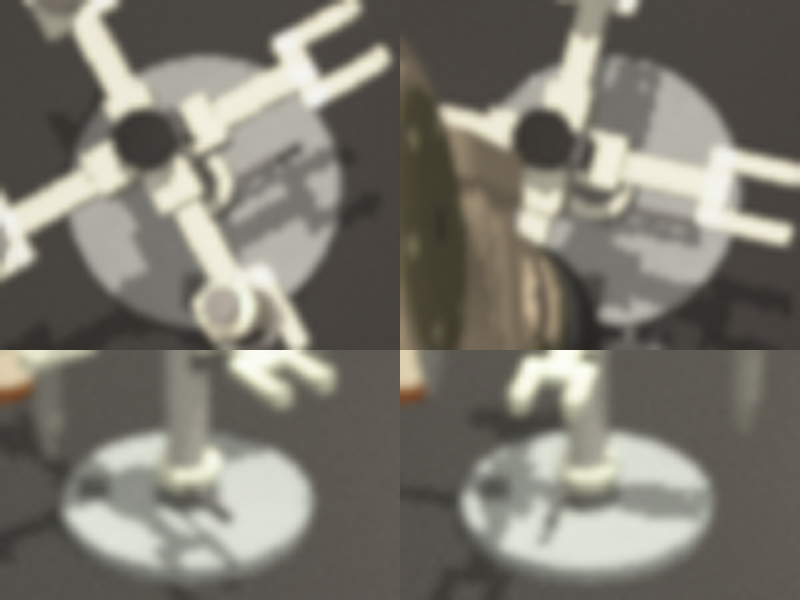

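Run:
```python
from h import *
def ray(u,v,z):
    o=np.array(env.get_calibration('side')['origin']); p=world('side',u,v,1.); d=p-o; return o+d*(z-o[2])/d[2]
for n,u,v in(('block',242,203.8),('arm0',268.5,210),('arm1',252.2,213.7)):
    for z in(.014,.022,.03):
        p=ray(u,v,z); print(n,z,p.round(3),np.degrees(np.arctan2(p[1]-C[1]+.003,p[0]-C[0])).round(1),np.hypot(*(p[:2]-C)).round(3))
d=np.load('pics/t1.npz')['d'];P=cloud('top',d)
for a,b in((-30,0),(60,90)):
    Q=sel(P,C,.13,.2,.275);A=np.degrees(np.arctan2(Q[:,1]-C[1],Q[:,0]-C[0]));r=np.hypot(Q[:,0]-C[0],Q[:,1]-C[1]);q=Q[(A>a)&(A<b)&(r>.07)]
    q=q[q[:,2]>q[:,2].max()-.012]; m=q.mean(0); print(m,np.degrees(np.arctan2(m[1]-C[1],m[0]-C[0])))
S=cloud('side',np.load('pics/s1.npz')['d']); print(S[200:208,238:246,2].round(3))
```

```text
block 0.014 [0.506 0.159 0.014] 168.0 0.06
block 0.022 [0.506 0.146 0.022] 179.6 0.06
block 0.03 [0.506 0.134 0.03 ] -168.7 0.062
arm0 0.014 [0.595 0.116 0.014] -46.5 0.044
arm0 0.022 [0.594 0.104 0.022] -56.5 0.053
arm0 0.03 [0.593 0.092 0.03 ] -63.4 0.063
arm1 0.014 [0.539 0.096 0.014] -118.5 0.059
arm1 0.022 [0.539 0.085 0.022] -113.9 0.07
arm1 0.03 [0.539 0.073 0.03 ] -110.6 0.081
[0.66310227 0.12837753 0.25421145] -11.99026100776631
[0.5921428  0.25020442 0.26632486] 75.51615603772322
[[-0.005 -0.003  0.017  0.013  0.014  0.011  0.009  0.014]
 [ 0.001  0.017  0.012  0.014  0.014  0.011  0.012  0.011]
 [ 0.018  0.017  0.024  0.026  0.026  0.025  0.02   0.027]
 [ 0.013  0.013  0.024  0.024  0.024  0.021  0.024  0.026]
 [ 0.012  0.014  0.024  0.018  0.018  0.02   0.018  0.022]
 [ 0.011  0.015  0.014  0.02   0.013  0.013  0.017  0.014]
 [ 0.013  0.012  0.006  0.014  0.011  0.012  0.01   0.011]
 [ 0.011  0.015  0.012  0.014  0.013  0.012  0.013  0.013]]
```

Run:
```python
from h import *
rows(push(-149.5,[43,48,53,58,63,68,73,78]))
```

```text
from [0.4628 0.1333 0.2106] yaw 172.7 tilt 0.03
[0, 0, np.float64(5.2)] [0.18, 0.94, 0.06]
[0, 0, np.float64(10.2)] [0.31, 1.84, 0.06]
[0, 0, np.float64(15.2)] [0.37, 2.74, 0.06]
[0, 0, np.float64(20.2)] [0.34, 3.65, 0.06]
[0, 0, np.float64(25.2)] [0.23, 4.55, 0.06]
[0, 0, np.float64(30.2)] [0.05, 5.44, 0.06]
[0, 0, np.float64(35.2)] [-0.21, 6.31, 0.06]
[0, 0, np.float64(40.2)] [-0.55, 7.15, 0.06]
```

Call:
carry_out(
  steps=[
    [[0, 0, 5], [0.2, 0.9, 0], 255],
    [[0, 0, 10], [0.3, 1.8, 0], 255],
    [[0, 0, 15], [0.4, 2.7, 0], 255],
    [[0, 0, 20], [0.3, 3.6, 0], 255],
    [[0, 0, 25], [0.2, 4.5, 0], 255],
    [[0, 0, 30], [0, 5.4, 0], 255],
    [[0, 0, 35], [-0.2, 6.3, 0], 255],
    [[0, 0, 39], [-0.5, 7.0, 0], 255],
  ],
)

```text
clock: 4.2
tcp_pos: [0.477, 0.2012, 0.2104]
orientation: [-0.001, 0.394, 0.919, -0.0]
wrist_force: [-1.8, -0.1, -0.1]
finger_gap: 0.0003
grip_force: 0.9
```

```bash
cat >> h.py <<'E'
def carang(P,e1=None):
    Q=sel(P,C,.135,.15,.275); r=np.hypot(Q[:,0]-C[0],Q[:,1]-C[1]); A=np.degrees(np.arctan2(Q[:,1]-C[1],Q[:,0]-C[0]))
    return Q,r,A
E
python3 - <<'E'
from h import *
_,d=shot('top','t2');P=cloud('top',d)
_,ds=shot('side','s2')
Q,r,A=carang(P)
for z0 in (.246,.256):
    k=(Q[:,2]>z0)&(r>.085)&(r<.115); print(z0,np.histogram(A[k],bins=np.arange(-180,181,10)))
k=(Q[:,2]<.163)&(r>.07); print(np.histogram(A[k],bins=np.arange(-180,181,10))[0])
b=cv2.imread('pics/s2.png')
cv2.imwrite('pics/c4.png',np.hstack([cv2.resize(cv2.imread('pics/t2.png')[110:240,120:250],(400,400),interpolation=2),cv2.resize(b[178:225,225:300],(400,400*47//75),interpolation=2) if 0 else cv2.resize(b[165:230,225:290],(400,400),interpolation=2)]))
rows(push(-149.5,[78,81,84,87,90]))
E
```

```text
0.246 (array([ 0,  0,  0,  0,  0,  0,  0,  0,  0,  0,  0,  0, 34, 11,  0,  0,  0,
        0,  0,  0,  0, 78, 37,  0,  0,  0,  0,  0,  0,  0,  0,  0,  0,  5,
       19,  1]), array([-180, -170, -160, -150, -140, -130, -120, -110, -100,  -90,  -80,
        -70,  -60,  -50,  -40,  -30,  -20,  -10,    0,   10,   20,   30,
         40,   50,   60,   70,   80,   90,  100,  110,  120,  130,  140,
        150,  160,  170,  180]))
0.256 (array([ 0,  0,  0,  0,  0,  0,  0,  0,  0,  0,  0,  0,  2,  1,  0,  0,  0,
        0,  0,  0,  0, 36, 14,  0,  0,  0,  0,  0,  0,  0,  0,  0,  0,  4,
       18,  1]), array([-180, -170, -160, -150, -140, -130, -120, -110, -100,  -90,  -80,
        -70,  -60,  -50,  -40,  -30,  -20,  -10,    0,   10,   20,   30,
         40,   50,   60,   70,   80,   90,  100,  110,  120,  130,  140,
        150,  160,  170,  180]))
[ 0  0 59 54 86  1  0  0  0  0  0 46 42 32  6  0  0  0  0  0  0  0  0  0
  0  0  0  0  0  2  4  7  2  0  0  0]
from [0.4777 0.2016 0.2104] yaw 133.7 tilt 0.02
[0, 0, np.float64(1.2)] [0.16, 0.11, 0.04]
[0, 0, np.float64(4.2)] [0.28, 0.64, 0.04]
[0, 0, np.float64(7.2)] [0.38, 1.18, 0.04]
[0, 0, np.float64(10.2)] [0.45, 1.72, 0.04]
[0, 0, np.float64(13.2)] [0.49, 2.26, 0.04]
```

View pics/c4.png

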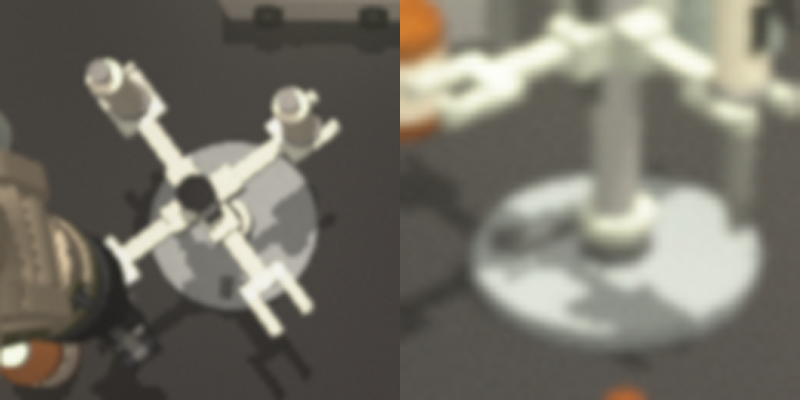

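Run:
```python
from h import *
o=np.array(env.get_calibration('top')['origin'])
for z in(.014,.024):
    p=world('top',193.8,203.3,1.);d=p-o;q=o+d*(z-o[2])/d[2];print(q,np.degrees(np.arctan2(q[1]-C[1],q[0]-C[0])),np.hypot(*(q[:2]-C)))
P=cloud('top',np.load('pics/t2.npz')['d'])
Q,r,A=carang(P)
for a,b in((-70,-35),(25,55)):
    k=(A>a)&(A<b)&(r>.07); q=Q[k]; q=q[q[:,2]>q[:,2].max()-.006]; m=q.mean(0); print(m,np.degrees(np.arctan2(m[1]-C[1],m[0]-C[0])))
k=(A>-170)&(A<-125)&(Q[:,2]<.17)&(r>.07);q=Q[k];
for lo in(.07,.08,.09,.1,.11):
    kk=(r[k]>lo)&(r[k]<lo+.01);print(lo,A[k][kk].min(),A[k][kk].max(),np.median(q[kk,2]))
S=cloud('side',np.load('pics/s2.npz')['d']);Q=sel(S,C,.075,.018,.032);Q=Q[np.hypot(*(Q[:,:2]-C).T)>.03]
print(len(Q));print(np.histogram(np.degrees(np.arctan2(Q[:,1]-C[1],Q[:,0]-C[0])),bins=np.arange(-180,181,10)))
```

```text
[0.50461179 0.15198842 0.014     ] 177.21299953232665 0.06146090242177784
[0.50376592 0.1502703  0.024     ] 178.83066199534426 0.06224704727954484
[0.62676763 0.07132895 0.25409595] -51.961378768249645
[0.64453235 0.21156715 0.26649599] 38.5445228977169
0.07 -155.98119722305967 -128.70522795675623 0.15771414857448307
0.08 -156.974559221827 -130.0708044360145 0.1565096873472298
0.09 -155.57906817468182 -130.52414321714465 0.15687556706386208
0.1 -153.95133265034136 -131.84438116730541 0.15698204396795168
0.11 -153.13244992144945 -132.98804816971912 0.15637128023375335
27
(array([ 5,  1,  6,  1,  0,  0,  0,  0,  0,  0,  0,  0,  0,  0,  0,  0,  0,
        1,  0,  0,  0,  0,  0,  0,  0,  0,  0,  0,  0,  0,  1,  0,  0,  0,
        0, 12]), array([-180, -170, -160, -150, -140, -130, -120, -110, -100,  -90,  -80,
        -70,  -60,  -50,  -40,  -30,  -20,  -10,    0,   10,   20,   30,
         40,   50,   60,   70,   80,   90,  100,  110,  120,  130,  140,
        150,  160,  170,  180]))
```

Call:
carry_out(
  steps=[
    [[0, 0, 1], [0.1, 0.1, 0], 255],
    [[0, 0, 2], [0.2, 0.3, 0], 255],
    [[0, 0, 3], [0.25, 0.5, 0], 255],
    [[0, 0, 4], [0.3, 0.65, 0], 255],
    [[0, 0, 5], [0.3, 0.8, 0], 255],
    [[0, 0, 6], [0.35, 1.0, 0], 255],
    [[0, 0, 7], [0.4, 1.2, 0], 255],
    [[0, 0, 7], [0.4, 1.2, 0], 255],
  ],
)

```text
clock: 5.3
tcp_pos: [0.4838, 0.2129, 0.2105]
orientation: [0.0, 0.449, 0.893, 0.0]
wrist_force: [-0.6, -1.4, 0.1]
finger_gap: 0.0003
grip_force: 0.5
```

```bash
cat >> h.py <<'E'
def branch(P,lo,hi):
    Q,r,A=carang(P); k=(A>lo)&(A<hi)&(Q[:,2]<.17)&(r>.07); o=[]
    for l in(.07,.08,.09,.1,.11):
        kk=(r[k]>l)&(r[k]<l+.01); o.append((A[k][kk].min()+A[k][kk].max())/2)
    return np.round(o,1)
E
python3 - <<'E'
from h import *
print(env.get_state()['wrist_force'])
_,ds=shot('side','s3');_,d=shot('top','t3');P=cloud('top',d);print(branch(P,-179,-125),branch(cloud('top',np.load('pics/t2.npz')['d']),-179,-125))
S=cloud('side',ds);Q=sel(S,C,.075,.018,.032);Q=Q[np.hypot(*(Q[:,:2]-C).T)>.03]
print(np.histogram(np.degrees(np.arctan2(Q[:,1]-C[1],Q[:,0]-C[0])),bins=np.r_[-180:-139:5,165:181:5])[0])
rows(push(-149.5,[84,85,86,87,88,89,90]))
E
```

```text
[-0.55233872 -1.38216399  0.14932122]
[-149.2 -150.9 -150.5 -150.5 -150.4] [-142.3 -143.5 -143.1 -142.9 -143.1]
[6 2 1 4 3 0 0 0 5 0 0 6]
from [0.4837 0.2129 0.2105] yaw 126.6 tilt 0.02
[0, 0, np.float64(0.1)] [-0.03, -0.03, 0.05]
[0, 0, np.float64(1.1)] [0.02, 0.14, 0.05]
[0, 0, np.float64(2.1)] [0.06, 0.32, 0.05]
[0, 0, np.float64(3.1)] [0.11, 0.49, 0.05]
[0, 0, np.float64(4.1)] [0.14, 0.67, 0.05]
[0, 0, np.float64(5.1)] [0.18, 0.85, 0.05]
[0, 0, np.float64(6.1)] [0.21, 1.03, 0.05]
```

Call:
carry_out(
  steps=[
    [[0, 0, 0.3], [0, 0.1, 0], 255],
    [[0, 0, 0.7], [0, 0.15, 0], 255],
    [[0, 0, 1], [0, 0.2, 0], 255],
    [[0, 0, 1.3], [0, 0.25, 0], 255],
    [[0, 0, 1.7], [0.05, 0.3, 0], 255],
    [[0, 0, 2], [0.05, 0.35, 0], 255],
    [[0, 0, 2.3], [0.05, 0.4, 0], 255],
    [[0, 0, 2.3], [0.05, 0.4, 0], 255],
  ],
)

```text
clock: 6.4
tcp_pos: [0.4866, 0.2156, 0.2105]
orientation: [-0.0, 0.467, 0.884, 0.0]
wrist_force: [-1.4, -0.6, 0.3]
finger_gap: -0.0006
grip_force: 0.7
```

Call:
carry_out(
  steps=[
    [[0, 0, 0.3], [0, 0.1, 0], 255],
    [[0, 0, 0.7], [0, 0.15, 0], 255],
    [[0, 0, 1], [0, 0.2, 0], 255],
    [[0, 0, 1.3], [0, 0.25, 0], 255],
    [[0, 0, 1.7], [0.05, 0.3, 0], 255],
    [[0, 0, 2], [0.05, 0.35, 0], 255],
    [[0, 0, 2.3], [0.05, 0.4, 0], 255],
    [[0, 0, 2.3], [0.05, 0.4, 0], 255],
  ],
)

```text
clock: 7.4
tcp_pos: [0.4896, 0.2182, 0.2104]
orientation: [-0.0, 0.485, 0.875, 0.0]
wrist_force: [-0.4, 0.3, 0.3]
finger_gap: -0.0001
grip_force: 0.7
```

Run:
```python
from h import *
_,ds=shot('side','s4');_,d=shot('top','t4');P=cloud('top',d);print(branch(P,-179,-125))
rows(push(-149.5,[88,90]))
```

```text
[-155.5 -154.8 -155.2 -154.7 -155. ]
from [0.4896 0.2182 0.2104] yaw 122.0 tilt 0.01
[0, 0, np.float64(-0.5)] [0.05, -0.12, 0.04]
[0, 0, np.float64(1.5)] [0.15, 0.23, 0.04]
```

Call:
carry_out(
  steps=[
    [[0, 0, 0.3], [0, 0.1, 0], 255],
    [[0, 0, 0.7], [0.05, 0.15, 0], 255],
    [[0, 0, 1], [0.05, 0.2, 0], 255],
    [[0, 0, 1.3], [0.1, 0.25, 0], 255],
    [[0, 0, 1.7], [0.1, 0.3, 0], 255],
    [[0, 0, 2], [0.1, 0.35, 0], 255],
    [[0, 0, 2.3], [0.15, 0.4, 0], 255],
    [[0, 0, 2.3], [0.15, 0.4, 0], 255],
  ],
)

```text
clock: 8.5
tcp_pos: [0.4922, 0.2215, 0.2105]
orientation: [0.0, 0.502, 0.865, 0.0]
wrist_force: [-1.0, -0.4, -1.2]
finger_gap: 0.0
grip_force: 0.7
```

Call:
carry_out(
  steps=[
    [[0, 0, 0.3], [0, 0.1, 0], 255],
    [[0, 0, 0.7], [0.05, 0.15, 0], 255],
    [[0, 0, 1], [0.05, 0.2, 0], 255],
    [[0, 0, 1.3], [0.1, 0.25, 0], 255],
    [[0, 0, 1.7], [0.1, 0.3, 0], 255],
    [[0, 0, 2], [0.1, 0.35, 0], 255],
    [[0, 0, 2.3], [0.1, 0.4, 0], 255],
    [[0, 0, 2.3], [0.1, 0.4, 0], 255],
  ],
)

```text
clock: 9.5
tcp_pos: [0.4952, 0.2245, 0.2105]
orientation: [-0.0, 0.519, 0.855, 0.0]
wrist_force: [-1.5, -0.7, -0.5]
finger_gap: 0.0003
grip_force: 0.7
```

Run:
```python
from h import *
print(env.get_state()['wrist_force'])
_,ds=shot('side','s5');_,d=shot('top','t5');P=cloud('top',d);print(branch(P,-179,-125))
S=cloud('side',ds);Q=sel(S,C,.075,.018,.032);Q=Q[np.hypot(*(Q[:,:2]-C).T)>.03]
print(np.histogram(np.degrees(np.arctan2(Q[:,1]-C[1],Q[:,0]-C[0])),bins=np.r_[-180:-139:5,165:181:5])[0])
b=cv2.imread('pics/s5.png');cv2.imwrite('pics/c5.png',np.hstack([cv2.resize(b[190:225,230:290],(600,350),interpolation=2)]))
```

```text
[-1.52767988 -0.68570322 -0.46356839]
[-158.5 -159.7 -159.6 -159.4 -159.6]
[5 3 0 0 0 0 0 0 2 0 1 4]
```

View pics/c5.png

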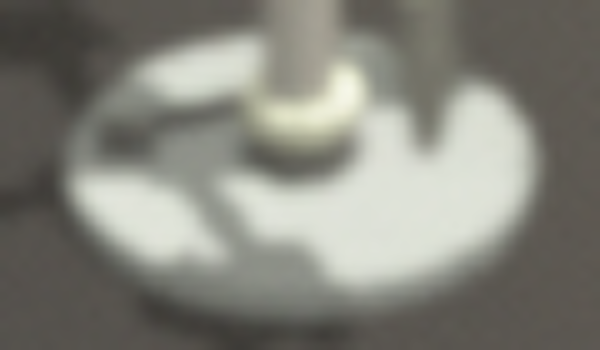

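Call:
carry_out(
  steps=[
    [[0, 0, 0.3], [0, 0.1, 0], 255],
    [[0, 0, 0.7], [0.05, 0.15, 0], 255],
    [[0, 0, 1], [0.05, 0.2, 0], 255],
    [[0, 0, 1.3], [0.1, 0.25, 0], 255],
    [[0, 0, 1.7], [0.1, 0.3, 0], 255],
    [[0, 0, 2], [0.1, 0.35, 0], 255],
    [[0, 0, 2.3], [0.1, 0.4, 0], 255],
    [[0, 0, 2.3], [0.1, 0.4, 0], 255],
  ],
)

```text
clock: 10.6
tcp_pos: [0.4982, 0.2273, 0.2105]
orientation: [-0.0, 0.536, 0.844, 0.0]
wrist_force: [-1.1, 0.3, -0.6]
finger_gap: -0.0002
grip_force: 0.7
```

Call:
carry_out(
  steps=[
    [[0, 0, 0.3], [0, 0.1, 0], 255],
    [[0, 0, 0.7], [0.05, 0.15, 0], 255],
    [[0, 0, 1], [0.05, 0.2, 0], 255],
    [[0, 0, 1.3], [0.1, 0.25, 0], 255],
    [[0, 0, 1.7], [0.1, 0.3, 0], 255],
    [[0, 0, 2], [0.1, 0.35, 0], 255],
    [[0, 0, 2.3], [0.1, 0.4, 0], 255],
    [[0, 0, 2.3], [0.1, 0.4, 0], 255],
  ],
)

```text
clock: 11.6
tcp_pos: [0.5015, 0.2299, 0.2105]
orientation: [-0.0, 0.553, 0.833, 0.0]
wrist_force: [-1.7, -1.0, -0.2]
finger_gap: -0.0002
grip_force: 0.7
```

Call:
carry_out(
  steps=[
    [[0, 0, 0.3], [0, 0.1, 0], 255],
    [[0, 0, 0.7], [0.05, 0.15, 0], 255],
    [[0, 0, 1], [0.05, 0.2, 0], 255],
    [[0, 0, 1.3], [0.1, 0.25, 0], 255],
    [[0, 0, 1.7], [0.1, 0.3, 0], 255],
    [[0, 0, 2], [0.1, 0.35, 0], 255],
    [[0, 0, 2.3], [0.1, 0.4, 0], 255],
    [[0, 0, 2.3], [0.1, 0.4, 0], 255],
  ],
)

```text
clock: 12.6
tcp_pos: [0.5047, 0.2323, 0.2105]
orientation: [-0.0, 0.57, 0.822, 0.0]
wrist_force: [-1.8, 0.5, -0.7]
finger_gap: 0.0004
grip_force: 0.7
```

Run:
```python
from h import *
print(env.get_state()['wrist_force'])
_,d=shot('top','t6');P=cloud('top',d);P[...,1]-=0
Q,r,A=carang(P);A=(A%360)-360
k=(A>-215)&(A<-135)&(Q[:,2]<.17)&(r>.07)
for l in(.07,.08,.09,.1,.11):
    kk=(r[k]>l)&(r[k]<l+.01); print(A[k][kk].min(),A[k][kk].max())
```

```text
[-1.80106672  0.52956198 -0.73999929]
-176.45474872231503 -154.72477665503436
-180.43479179670726 -152.98544121094216
-178.63941909308627 -154.29561961412978
-177.13948886338372 -155.48847955247427
-176.79098259315214 -156.66689443498953
```

Call:
carry_out(
  steps=[
    [[0, 0, 0.3], [0, 0.1, 0], 255],
    [[0, 0, 0.7], [0.05, 0.15, 0], 255],
    [[0, 0, 1], [0.05, 0.2, 0], 255],
    [[0, 0, 1.3], [0.1, 0.25, 0], 255],
    [[0, 0, 1.7], [0.1, 0.3, 0], 255],
    [[0, 0, 2], [0.1, 0.35, 0], 255],
    [[0, 0, 2.3], [0.1, 0.4, 0], 255],
    [[0, 0, 2.3], [0.1, 0.4, 0], 255],
  ],
)

```text
clock: 13.65
tcp_pos: [0.5082, 0.2347, 0.2105]
orientation: [-0.0, 0.586, 0.81, 0.0]
wrist_force: [-2.1, 1.0, 0.7]
finger_gap: 0.0001
grip_force: 0.7
```

Call:
carry_out(
  steps=[
    [[0, 0, 0.3], [0, 0.1, 0], 255],
    [[0, 0, 0.7], [0.05, 0.15, 0], 255],
    [[0, 0, 1], [0.05, 0.2, 0], 255],
    [[0, 0, 1.3], [0.1, 0.25, 0], 255],
    [[0, 0, 1.7], [0.1, 0.3, 0], 255],
    [[0, 0, 2], [0.1, 0.35, 0], 255],
    [[0, 0, 2.3], [0.1, 0.4, 0], 255],
    [[0, 0, 2.3], [0.1, 0.4, 0], 255],
  ],
)

```text
clock: 14.65
tcp_pos: [0.5117, 0.2369, 0.2105]
orientation: [-0.0, 0.602, 0.798, 0.0]
wrist_force: [-0.8, 0.6, 0.1]
finger_gap: -0.0002
grip_force: 0.7
```

Call:
carry_out(
  steps=[
    [[0, 0, 0.3], [0, 0.1, 0], 255],
    [[0, 0, 0.7], [0.05, 0.15, 0], 255],
    [[0, 0, 1], [0.05, 0.2, 0], 255],
    [[0, 0, 1.3], [0.1, 0.25, 0], 255],
    [[0, 0, 1.7], [0.1, 0.3, 0], 255],
    [[0, 0, 2], [0.1, 0.35, 0], 255],
    [[0, 0, 2.3], [0.1, 0.4, 0], 255],
    [[0, 0, 2.3], [0.1, 0.4, 0], 255],
  ],
)

```text
clock: 15.65
tcp_pos: [0.5152, 0.2389, 0.2105]
orientation: [-0.0, 0.618, 0.786, 0.0]
wrist_force: [-2.5, 0.9, -0.0]
finger_gap: -0.0001
grip_force: 0.7
```

Call:
carry_out(
  steps=[
    [[0, 0, 0.3], [0, 0.1, 0], 255],
    [[0, 0, 0.7], [0.05, 0.15, 0], 255],
    [[0, 0, 1], [0.05, 0.2, 0], 255],
    [[0, 0, 1.3], [0.1, 0.25, 0], 255],
    [[0, 0, 1.7], [0.1, 0.3, 0], 255],
    [[0, 0, 2], [0.1, 0.35, 0], 255],
    [[0, 0, 2.3], [0.1, 0.4, 0], 255],
    [[0, 0, 2.3], [0.1, 0.4, 0], 255],
  ],
)

```text
clock: 16.65
tcp_pos: [0.5189, 0.2408, 0.2105]
orientation: [-0.0, 0.634, 0.773, 0.0]
wrist_force: [-1.2, 0.2, 0.1]
finger_gap: 0.0001
grip_force: 0.7
```

```bash
cat >> h.py <<'E'
def emp(P,lo=-220,hi=-135,rm=.07):
    Q,r,A=carang(P);A=(A%360)-360
    k=(A>lo)&(A<hi)&(Q[:,2]<.17)&(r>rm)
    for l in(.07,.08,.09,.1,.11):
        kk=(r[k]>l)&(r[k]<l+.01); print(l,A[k][kk].min().round(1),A[k][kk].max().round(1))
E
python3 - <<'E'
from h import *
print(env.get_state()['wrist_force'])
_,d=shot('top','t7');emp(cloud('top',d))
E
```

```text
[-1.18184834  0.18679539  0.0830016 ]
0.07 -185.9 -161.7
0.08 -188.9 -162.0
0.09 -188.2 -163.9
0.1 -186.8 -164.6
0.11 -186.6 -165.6
```

Call:
carry_out(
  steps=[
    [[0, 0, 0.3], [0, 0.1, 0], 255],
    [[0, 0, 0.7], [0.05, 0.15, 0], 255],
    [[0, 0, 1], [0.05, 0.2, 0], 255],
    [[0, 0, 1.3], [0.1, 0.25, 0], 255],
    [[0, 0, 1.7], [0.1, 0.3, 0], 255],
    [[0, 0, 2], [0.1, 0.35, 0], 255],
    [[0, 0, 2.3], [0.1, 0.4, 0], 255],
    [[0, 0, 2.3], [0.1, 0.4, 0], 255],
  ],
)

```text
clock: 17.7
tcp_pos: [0.5226, 0.2426, 0.2105]
orientation: [-0.0, 0.649, 0.761, 0.0]
wrist_force: [-1.3, 0.7, -0.0]
finger_gap: -0.0
grip_force: 0.7
```

Call:
carry_out(
  steps=[
    [[0, 0, 0.3], [0, 0.1, 0], 255],
    [[0, 0, 0.7], [0.05, 0.15, 0], 255],
    [[0, 0, 1], [0.05, 0.2, 0], 255],
    [[0, 0, 1.3], [0.1, 0.25, 0], 255],
    [[0, 0, 1.7], [0.1, 0.3, 0], 255],
    [[0, 0, 2], [0.1, 0.35, 0], 255],
    [[0, 0, 2.3], [0.1, 0.4, 0], 255],
    [[0, 0, 2.3], [0.1, 0.4, 0], 255],
  ],
)

```text
clock: 18.7
tcp_pos: [0.5264, 0.2442, 0.2105]
orientation: [-0.0, 0.664, 0.747, 0.0]
wrist_force: [-1.5, 0.7, 0.7]
finger_gap: -0.0001
grip_force: 0.7
```

Call:
carry_out(
  steps=[
    [[0, 0, 0.3], [0, 0.1, 0], 255],
    [[0, 0, 0.7], [0.05, 0.15, 0], 255],
    [[0, 0, 1], [0.05, 0.2, 0], 255],
    [[0, 0, 1.3], [0.1, 0.25, 0], 255],
    [[0, 0, 1.7], [0.1, 0.3, 0], 255],
    [[0, 0, 2], [0.1, 0.35, 0], 255],
    [[0, 0, 2.3], [0.1, 0.4, 0], 255],
    [[0, 0, 2.3], [0.1, 0.4, 0], 255],
  ],
)

```text
clock: 19.7
tcp_pos: [0.5303, 0.2457, 0.2105]
orientation: [-0.0, 0.679, 0.734, 0.0]
wrist_force: [-1.9, 0.6, -0.0]
finger_gap: -0.0003
grip_force: 0.7
```

Run:
```python
from h import *
print(env.get_state()['wrist_force'])
_,d=shot('top','t8');emp(cloud('top',d))
```

```text
[-1.94586992e+00  5.65287976e-01 -1.10996252e-03]
0.07 -191.1 -169.6
0.08 -196.6 -169.8
0.09 -194.6 -170.6
0.1 -194.1 -171.9
0.11 -192.5 -173.0
```

Call:
carry_out(
  steps=[
    [[0, 0, 0.3], [0, 0.1, 0], 255],
    [[0, 0, 0.7], [0.05, 0.15, 0], 255],
    [[0, 0, 1], [0.05, 0.2, 0], 255],
    [[0, 0, 1.3], [0.1, 0.25, 0], 255],
    [[0, 0, 1.7], [0.1, 0.3, 0], 255],
    [[0, 0, 2], [0.1, 0.35, 0], 255],
    [[0, 0, 2.3], [0.1, 0.4, 0], 255],
    [[0, 0, 2.3], [0.1, 0.4, 0], 255],
  ],
)

```text
clock: 20.75
tcp_pos: [0.5338, 0.247, 0.2104]
orientation: [-0.0, 0.694, 0.72, -0.0]
wrist_force: [-3.1, 1.4, 0.2]
finger_gap: 0.0001
grip_force: 1.8
```

Call:
carry_out(
  steps=[
    [[0, 0, 0.3], [0, 0.05, 0], 255],
    [[0, 0, 0.5], [0, 0.1, 0], 255],
    [[0, 0, 0.7], [0, 0.1, 0], 255],
    [[0, 0, 0.9], [0.05, 0.15, 0], 255],
    [[0, 0, 1.1], [0.05, 0.2, 0], 255],
    [[0, 0, 1.1], [0.05, 0.2, 0], 255],
    [[0, 0, 1.1], [0.05, 0.2, 0], 255],
    [[0, 0, 1.1], [0.05, 0.2, 0], 255],
  ],
)

```text
clock: 21.75
tcp_pos: [0.5352, 0.2476, 0.2104]
orientation: [-0.001, 0.701, 0.714, -0.0]
wrist_force: [-6.5, 1.8, 1.6]
finger_gap: 0.0004
grip_force: 3.1
```

Run:
```python
from h import *
print(env.get_state()['wrist_force'])
_,d=shot('top','t9');emp(cloud('top',d))
```

```text
[-6.51636821  1.80979325  1.63469352]
0.07 -197.0 -176.4
0.08 -199.1 -171.4
0.09 -198.3 -172.7
0.1 -195.5 -174.0
0.11 -195.6 -174.9
```

Run:
```python
from h import *
rows([(.50,.246,.2104,91),(.50,.246,.30,91),(.53,.03,.31,118),(.5865,-.311,.26,147)])
```

```text
from [0.5352 0.2476 0.2104] yaw 91.0 tilt 0.09
[0, 0, np.float64(0.0)] [-0.09, -3.52, -0.0]
[0, 0, np.float64(0.0)] [-0.09, -3.52, -8.96]
[0, 0, np.float64(-27.0)] [-21.75, -0.92, -9.96]
[0, 0, np.float64(-56.0)] [-55.94, 4.11, -4.96]
```

Call:
carry_out(
  steps=[
    [[0, 0, 0], [0, -0.2, 0], 255],
    [[0, 0, 0], [0, -0.8, 0], 255],
    [[0, 0, 0], [0, -2, 0], 255],
    [[0, 0, 0], [0, -3.5, 0], 255],
    [[0, 0, 0], [0, -3.5, -5], 255],
    [[0, 0, 0], [0, -3.5, -9.5], 255],
    [[0, 0, -7], [-5, -3, -10], 0],
    [[0, 0, -14], [-11, -2, -10], 0],
  ],
)

```text
clock: 22.8
tcp_pos: [0.5178, 0.1371, 0.3119]
orientation: [0.001, 0.606, 0.796, 0.001]
wrist_force: [0.9, -0.3, 0.2]
finger_gap: 0.0356
grip_force: 0.0
```

Call:
carry_out(
  steps=[
    [[0, 0, -7], [-5, 0, 0], 0],
    [[0, 0, -14], [-10, 0, 0], 0],
    [[0, 0, -21], [-15, 0, 0], 0],
    [[0, 0, -28], [-20, 0, 0], 0],
    [[0, 0, -35], [-25, 0, 1], 0],
    [[0, 0, -40], [-30, 0, 3], 0],
    [[0, 0, -42], [-35, 0, 4], 0],
    [[0, 0, -42], [-40, 0, 5], 0],
  ],
)

```text
clock: 23.8
tcp_pos: [0.6215, -0.2503, 0.2603]
orientation: [0.0, 0.284, 0.959, -0.0]
wrist_force: [1.2, -0.5, -0.7]
finger_gap: 0.0855
grip_force: 0.0
```

Run:
```python
from h import *
rows([(.5865,-.311,.23,147),(.5865,-.311,.125,147)])
_,d=shot('top','t10');P=cloud('top',d);emp(P)
Q,r,A=carang(P);A=A%360-360
k=(A>-215)&(A<-150)&(Q[:,2]<.17)&(Q[:,2]>.145)&(r>.085);q=Q[k]
print(cv2.minAreaRect(q[:,:2].astype(np.float32)),np.percentile(q[:,2],[10,50,90]))
for a,b in((-295,-255),(-210+0,-150),(-120,-75),(-20,0),(-360,-345)):
    for z0 in(.235,):
        k=(A>a)&(A<b)&(r>.07); q=Q[k]; 
        if len(q)==0: continue
        q=q[q[:,2]>q[:,2].max()-.006]; m=q.mean(0); print(m.round(4),np.degrees(np.arctan2(m[1]-C[1],m[0]-C[0])))
_,ds=shot('side','s10');S=cloud('side',ds)
Q=sel(S,(.466,.158),.05,.145,.17);print(cv2.minAreaRect(Q[:,:2].astype(np.float32)),np.percentile(Q[:,2],[10,50,90]))
b=cv2.imread('pics/t10.png');a=cv2.imread('pics/s10.png')
cv2.imwrite('pics/c6.png',np.hstack([cv2.resize(b[140:230,130:230],(400,360),interpolation=2),cv2.resize(a[140:212,200:280],(400,360),interpolation=2)]))
```

```text
from [ 0.6215 -0.2503  0.2603] yaw 147.0 tilt 0.02
[0, 0, np.float64(0.0)] [-0.36, -7.0, 3.03]
[0, 0, np.float64(0.0)] [-0.36, -7.0, 13.53]
0.07 -191.2 -173.1
0.08 -198.3 -170.2
0.09 -196.3 -171.9
0.1 -195.5 -172.8
0.11 -193.8 -174.7
((0.46158745884895325, 0.15660595893859863), (0.04052872210741043, 0.040705930441617966), 86.09258270263672) [0.15379195 0.15687679 0.15951156]
[0.5718 0.2498 0.2593] 86.69611829257454
[0.4707 0.1562 0.1583] 175.65071790038667
[0.5605 0.0511 0.2548] -93.20805264528815
[0.6651 0.1433 0.2664] -3.291408239798967
[0.6663 0.1504 0.2665] 0.7914011647103781
((0.47785526514053345, 0.15235580503940582), (0.05268511548638344, 0.07107451558113098), 85.08296966552734) [0.1496253  0.15458462 0.15828412]
```

View pics/c6.png

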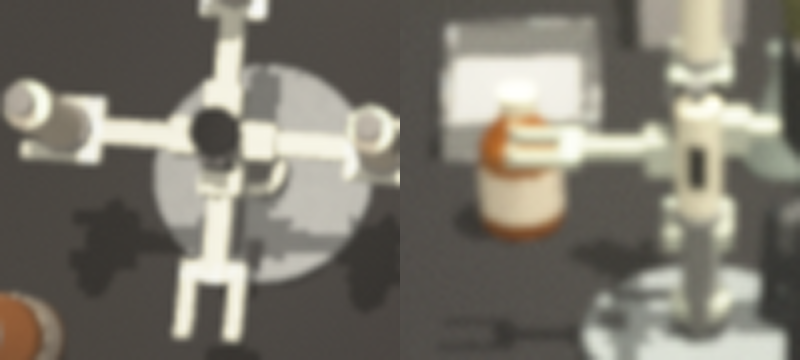

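Call:
carry_out(
  steps=[
    [[0, 0, 0], [-0.2, -3.5, 0.5], 0],
    [[0, 0, 0], [-0.4, -7, 1.5], 0],
    [[0, 0, 0], [-0.4, -7, 3], 0],
    [[0, 0, 0], [-0.4, -7, 6], 0],
    [[0, 0, 0], [-0.4, -7, 9], 0],
    [[0, 0, 0], [-0.4, -7, 12], 0],
    [[0, 0, 0], [-0.4, -7, 13.5], 0],
    [[0, 0, 0], [-0.4, -7, 13.5], 0],
  ],
)

```text
clock: 24.9
tcp_pos: [0.5865, -0.3086, 0.1245]
orientation: [-0.001, 0.283, 0.959, 0.0]
wrist_force: [-0.1, -0.2, 0.2]
finger_gap: 0.0853
grip_force: 0.0
```

Call:
carry_out(
  steps=[
    [[0, 0, 0], [0, 0, 0], 120],
    [[0, 0, 0], [0, 0, 0], 140],
    [[0, 0, 0], [0, 0, 0], 160],
    [[0, 0, 0], [0, 0, 0], 180],
    [[0, 0, 0], [0, 0, 0], 255],
    [[0, 0, 0], [0, 0, 0], 255],
    [[0, 0, 0], [0, 0, 0], 255],
    [[0, 0, 0], [0, 0, 0], 255],
  ],
  force=30,
)

```text
clock: 25.9
tcp_pos: [0.5874, -0.3105, 0.1262]
orientation: [0.001, 0.284, 0.959, -0.0]
wrist_force: [-1.1, -0.7, 6.2]
finger_gap: 0.0274
grip_force: 29.3
```

Run:
```python
from h import *
print(env.get_state()['wrist_force'],env.get_state()['ft_torque'])
rows([(.5865,-.311,.125,147)])
```

```text
[-1.05947585 -0.67163701  6.23325329] [-0.04492801  0.09276333  0.00748262]
from [ 0.5874 -0.3105  0.1262] yaw 147.0 tilt 0.08
[0, 0, np.float64(0.0)] [0.05, -0.09, 0.12]
```

Run:
```python
from h import *
rows([(.586,-.311,.24,147),(.42,-.25,.24,155),(.40,0,.23,170),(.40,.161,.218,176)])
```

```text
from [ 0.5874 -0.3105  0.1262] yaw 147.0 tilt 0.08
[0, 0, np.float64(0.0)] [0.09, -0.12, -11.38]
[0, 0, np.float64(-8.0)] [17.33, -4.04, -11.38]
[0, 0, np.float64(-23.0)] [32.62, 15.85, -10.38]
[0, 0, np.float64(-29.0)] [41.38, 29.35, -9.18]
```

Call:
carry_out(
  steps=[
    [[0, 0, 0], [0, 0, -0.5], 255],
    [[0, 0, 0], [0, 0, -2], 255],
    [[0, 0, 0], [0, 0, -4], 255],
    [[0, 0, 0], [0, 0, -6], 255],
    [[0, 0, 0], [0, 0, -8], 255],
    [[0, 0, 0], [0, 0, -10], 255],
    [[0, 0, 0], [0, 0, -11.5], 255],
    [[0, 0, 0], [0, 0, -11.5], 255],
  ],
)

```text
clock: 26.9
tcp_pos: [0.5877, -0.3105, 0.2421]
orientation: [0.001, 0.284, 0.959, -0.0]
wrist_force: [-0.1, 0.2, -1.9]
finger_gap: 0.0271
grip_force: 29.6
```

Call:
carry_out(
  steps=[
    [[0, 0, -2], [4, -1, 0], 255],
    [[0, 0, -4], [9, -2, 0], 255],
    [[0, 0, -6], [14, -3.2, 0], 255],
    [[0, 0, -8], [17.5, -3.5, 0], 255],
    [[0, 0, -11], [20, 0, 0.2], 255],
    [[0, 0, -14], [23, 4, 0.4], 255],
    [[0, 0, -17], [26.3, 8, 0.7], 255],
    [[0, 0, -20], [29.5, 12, 0.9], 255],
  ],
)

```text
clock: 27.9
tcp_pos: [0.4039, -0.0473, 0.2306]
orientation: [-0.0, 0.112, 0.994, 0.0]
wrist_force: [1.6, -0.4, -1.0]
finger_gap: 0.027
grip_force: 29.9
```

Run:
```python
from h import *
rows([(.40,0,.23,170),(.395,.161,.218,176)])
```

```text
from [ 0.4039 -0.0473  0.2306] yaw 167.1 tilt 0.06
[0, 0, np.float64(-2.9)] [1.44, 4.52, 0.06]
[0, 0, np.float64(-8.9)] [5.52, 20.1, 1.26]
```

Call:
carry_out(
  steps=[
    [[0, 0, -2], [1, 3, 0], 255],
    [[0, 0, -4], [2, 7, 0.3], 255],
    [[0, 0, -6], [3, 11, 0.6], 255],
    [[0, 0, -8], [4.2, 15, 1], 255],
    [[0, 0, -9], [5, 18, 1.3], 255],
    [[0, 0, -9], [5.5, 20, 1.3], 255],
    [[0, 0, -9], [5.5, 20.1, 1.3], 255],
    [[0, 0, -9], [5.5, 20.1, 1.3], 255],
  ],
)

```text
clock: 28.9
tcp_pos: [0.396, 0.159, 0.218]
orientation: [-0.0, 0.035, 0.999, -0.0]
wrist_force: [0.2, 0.1, -0.5]
finger_gap: 0.0274
grip_force: 30.0
```

Run:
```python
from h import *
s=env.get_state();print(s['tcp_pos'],s['wrist_force'],s['ft_torque'])
_,d=shot('top','t11');_,ds=shot('side','s11');S=cloud('side',ds);P=cloud('top',d)
p=s['tcp_pos']
for z0,z1 in((.1,.12),(.12,.14),(.14,.165),(.165,.178),(.18,.188),(.19,.2)):
    Q=sel(S,p,.035,z0,z1)
    if len(Q): print(z0,len(Q),'x mid',(Q[:,0].min()+Q[:,0].max())/2,Q[:,0].mean(),'y near',Q[:,1].min(),np.ptp(Q[:,0]))
Q,r,A=carang(P);A=A%360-360
k=(A>-215)&(A<-150)&(Q[:,2]<.17)&(Q[:,2]>.145)&(r>.085)&(r<.128);q=Q[k]
print(cv2.minAreaRect(q[:,:2].astype(np.float32)),np.percentile(q[:,2],[10,50,90]))
b=cv2.imread('pics/t11.png');a=cv2.imread('pics/s11.png')
cv2.imwrite('pics/c7.png',np.hstack([cv2.resize(b[140:230,150:250],(400,360),interpolation=2),cv2.resize(a[140:230,190:290],(400,360),interpolation=2)]))
rows([(.4655,.1560,.218,176)])
```

```text
[0.39602904 0.15899812 0.21802476] [ 0.21186956  0.05582727 -0.49872921] [ 0.01018432  0.02413224 -0.00612221]
0.1 17 x mid 0.3963351495545954 0.3971176724142121 y near 0.14512415929497013 0.013015436797890634
0.12 28 x mid 0.39714689771991596 0.39721095913606097 y near 0.14352981740953452 0.013529034711132815
0.14 36 x mid 0.39689698529628625 0.3977193866777387 y near 0.1437165547184367 0.01713338378329826
0.165 21 x mid 0.4009823234507597 0.3983984398153057 y near 0.14523932585529375 0.023068468577638
0.18 25 x mid 0.3967334588773988 0.39648284427047414 y near 0.13842675340845667 0.0328467418536873
0.19 19 x mid 0.3978244949960889 0.3975458040169609 y near 0.14308542924659573 0.025565429923354088
((0.4615458846092224, 0.15637703239917755), (0.0404524989426136, 0.04071658477187157), 86.0622329711914) [0.15396276 0.1568007  0.1597767 ]
from [0.3963 0.1587 0.2182] yaw 176.0 tilt 0.03
[0, 0, np.float64(-0.0)] [-6.92, 0.22, 0.02]
```

View pics/c7.png

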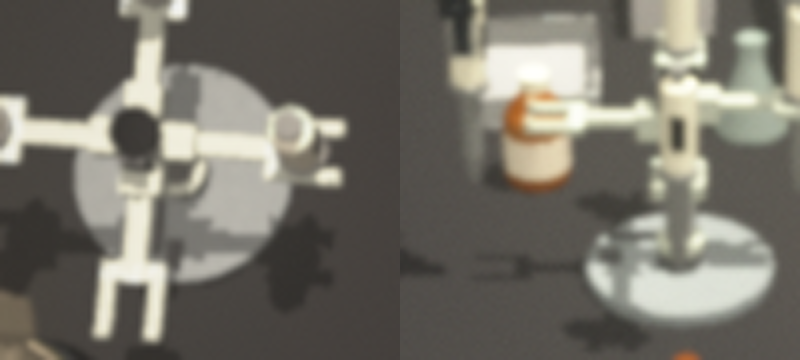

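Call:
carry_out(
  steps=[
    [[0, 0, 0], [-1, 0.2, 0], 255],
    [[0, 0, 0], [-2, 0.2, 0], 255],
    [[0, 0, 0], [-3, 0.2, 0], 255],
    [[0, 0, 0], [-4, 0.2, 0], 255],
    [[0, 0, 0], [-5, 0.2, 0], 255],
    [[0, 0, 0], [-6, 0.2, 0], 255],
    [[0, 0, 0], [-6.9, 0.2, 0], 255],
    [[0, 0, 0], [-6.9, 0.2, 0], 255],
  ],
)

```text
clock: 30.0
tcp_pos: [0.466, 0.1565, 0.2183]
orientation: [0.0, 0.035, 0.999, 0.0]
wrist_force: [0.5, 0.5, -0.9]
finger_gap: 0.0273
grip_force: 30.0
```

Run:
```python
from h import *
s=env.get_state();print(s['tcp_pos'],s['wrist_force'],s['ft_torque'])
_,d=shot('top','t12');_,ds=shot('side','s12');P=cloud('top',d)
Q,r,A=carang(P)
for a,b in((70,105),(-110,-75),(-20,20)):
    k=(A>a)&(A<b)&(r>.07); q=Q[k]; q=q[q[:,2]>q[:,2].max()-.006]; m=q.mean(0); print(m.round(4),len(q))
b=cv2.imread('pics/t12.png');a=cv2.imread('pics/s12.png')
cv2.imwrite('pics/c8.png',np.hstack([cv2.resize(b[155:225,160:230],(400,400),interpolation=2),cv2.resize(a[150:200,215:265],(400,400),interpolation=2)]))
```

```text
[0.46598797 0.15651409 0.21831417] [ 0.51853201  0.53399983 -0.88351255] [0.00320763 0.03950299 0.00156602]
[0.5775 0.2381 0.2308] 1
[0.5602 0.0509 0.2547] 40
[0.666  0.1447 0.2672] 34
```

View pics/c8.png

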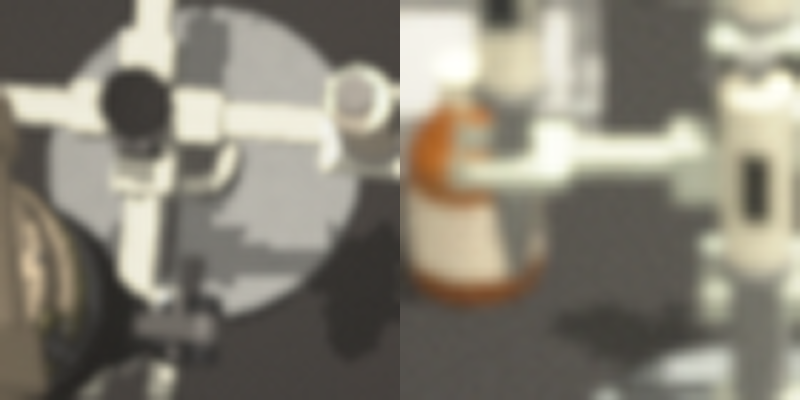

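Call:
carry_out(
  steps=[
    [[0, 0, 0], [0, 0, 0.3], 255],
    [[0, 0, 0], [0, 0, 0.6], 255],
    [[0, 0, 0], [0, 0, 0.9], 255],
    [[0, 0, 0], [0, 0, 1.2], 255],
    [[0, 0, 0], [0, 0, 1.5], 255],
    [[0, 0, 0], [0, 0, 1.8], 255],
    [[0, 0, 0], [0, 0, 2], 255],
    [[0, 0, 0], [0, 0, 2], 255],
  ],
)

```text
clock: 31.1
tcp_pos: [0.4653, 0.1565, 0.1983]
orientation: [-0.0, 0.035, 0.999, 0.0]
wrist_force: [0.3, -0.6, -0.4]
finger_gap: 0.0275
grip_force: 30.0
```

Call:
carry_out(
  steps=[
    [[0, 0, 0], [0, 0, 0.02], 255],
    [[0, 0, 0], [0, 0, 0.05], 255],
    [[0, 0, 0], [0, 0, 0.07], 255],
    [[0, 0, 0], [0, 0, 0.1], 255],
    [[0, 0, 0], [0, 0, 0.12], 255],
    [[0, 0, 0], [0, 0, 0.15], 255],
    [[0, 0, 0], [0, 0, 0.15], 255],
    [[0, 0, 0], [0, 0, 0.15], 255],
  ],
)

```text
clock: 32.1
tcp_pos: [0.4654, 0.1566, 0.197]
orientation: [0.0, 0.035, 0.999, 0.0]
wrist_force: [-0.9, 0.6, -0.9]
finger_gap: 0.0272
grip_force: 30.0
```

Call:
carry_out(
  steps=[
    [[0, 0, 0], [0, 0, 0.02], 255],
    [[0, 0, 0], [0, 0, 0.05], 255],
    [[0, 0, 0], [0, 0, 0.07], 255],
    [[0, 0, 0], [0, 0, 0.1], 255],
    [[0, 0, 0], [0, 0, 0.12], 255],
    [[0, 0, 0], [0, 0, 0.15], 255],
    [[0, 0, 0], [0, 0, 0.15], 255],
    [[0, 0, 0], [0, 0, 0.15], 255],
  ],
)

```text
clock: 33.1
tcp_pos: [0.4654, 0.1566, 0.1955]
orientation: [0.0, 0.035, 0.999, 0.0]
wrist_force: [-0.4, -0.4, -0.6]
finger_gap: 0.027
grip_force: 30.0
```

Call:
carry_out(
  steps=[
    [[0, 0, 0], [0, 0, 0.02], 255],
    [[0, 0, 0], [0, 0, 0.05], 255],
    [[0, 0, 0], [0, 0, 0.07], 255],
    [[0, 0, 0], [0, 0, 0.1], 255],
    [[0, 0, 0], [0, 0, 0.12], 255],
    [[0, 0, 0], [0, 0, 0.15], 255],
    [[0, 0, 0], [0, 0, 0.15], 255],
    [[0, 0, 0], [0, 0, 0.15], 255],
  ],
)

```text
clock: 34.1
tcp_pos: [0.4654, 0.1566, 0.194]
orientation: [0.0, 0.035, 0.999, 0.0]
wrist_force: [0.2, 0.1, 0.1]
finger_gap: 0.0274
grip_force: 30.0
```

Call:
carry_out(
  steps=[
    [[0, 0, 0], [0, 0, 0.02], 255],
    [[0, 0, 0], [0, 0, 0.04], 255],
    [[0, 0, 0], [0, 0, 0.06], 255],
    [[0, 0, 0], [0, 0, 0.08], 255],
    [[0, 0, 0], [0, 0, 0.1], 255],
    [[0, 0, 0], [0, 0, 0.1], 255],
    [[0, 0, 0], [0, 0, 0.1], 255],
    [[0, 0, 0], [0, 0, 0.1], 255],
  ],
)

```text
clock: 35.1
tcp_pos: [0.4654, 0.1566, 0.193]
orientation: [0.0, 0.035, 0.999, 0.0]
wrist_force: [-0.8, -0.3, 0.5]
finger_gap: 0.0272
grip_force: 30.0
```

Call:
carry_out(
  steps=[
    [[0, 0, 0], [0, 0, 0.02], 255],
    [[0, 0, 0], [0, 0, 0.04], 255],
    [[0, 0, 0], [0, 0, 0.06], 255],
    [[0, 0, 0], [0, 0, 0.08], 255],
    [[0, 0, 0], [0, 0, 0.1], 255],
    [[0, 0, 0], [0, 0, 0.1], 255],
    [[0, 0, 0], [0, 0, 0.1], 255],
    [[0, 0, 0], [0, 0, 0.1], 255],
  ],
)

```text
clock: 36.1
tcp_pos: [0.4654, 0.1566, 0.192]
orientation: [0.0, 0.035, 0.999, 0.0]
wrist_force: [-1.9, -0.7, 5.2]
finger_gap: 0.0272
grip_force: 30.4
```

Run:
```python
from h import *
F=[]
for i in range(4):
    _,ds=env.read_camera('side'); s=env.get_state();F.append(np.r_[s['wrist_force'],s['ft_torque']])
print(np.mean(F,0).round(2),s['tcp_pos'])
```

```text
[-2.08  0.31  5.02  0.09  0.4   0.01] [0.46537067 0.1566085  0.19202149]
```

Call:
carry_out(
  steps=[
    [[0, 0, 0], [0, 0, -0.03], 255],
    [[0, 0, 0], [0, 0, -0.06], 255],
    [[0, 0, 0], [0, 0, -0.08], 255],
    [[0, 0, 0], [0, 0, -0.08], 255],
    [[0, 0, 0], [0, 0, -0.08], 255],
    [[0, 0, 0], [0, 0, -0.08], 255],
    [[0, 0, 0], [0, 0, -0.08], 255],
    [[0, 0, 0], [0, 0, -0.08], 255],
  ],
  force=20,
)

```text
clock: 37.3
tcp_pos: [0.4654, 0.1565, 0.1927]
orientation: [-0.0, 0.035, 0.999, 0.0]
wrist_force: [-1.5, 0.2, 2.6]
finger_gap: 0.0272
grip_force: 30.4
```

Run:
```python
from h import *
F=[]
for i in range(4):
    _,ds=env.read_camera('side'); s=env.get_state();F.append(np.r_[s['wrist_force'],s['ft_torque']])
np.savez('pics/pre.npz',d=ds)
print(np.mean(F,0).round(2),s['tcp_pos'])
```

```text
[-1.13  0.25  1.78  0.08  0.22  0.01] [0.4653565  0.15654374 0.19273049]
```

Call:
carry_out(
  steps=[
    [[0, 0, 0], [0, 0, 0], 170],
    [[0, 0, 0], [0, 0, 0], 160],
    [[0, 0, 0], [0, 0, 0], 150],
    [[0, 0, 0], [0, 0, 0], 130],
    [[0, 0, 0], [0, 0, 0], 90],
    [[0, 0, 0], [0, 0, 0], 50],
    [[0, 0, 0], [0, 0, 0], 20],
    [[0, 0, 0], [0, 0, 0], 0],
  ],
)

```text
clock: 38.5
tcp_pos: [0.4654, 0.1566, 0.1928]
orientation: [0.0, 0.035, 0.999, 0.0]
wrist_force: [0.4, 0.1, -0.4]
finger_gap: 0.0852
grip_force: 0.0
```

Run:
```python
from h import *
_,ds=shot('side','s13');s=env.get_state();print(s['wrist_force'],s['finger_gap'],s['tcp_pos'])
S=cloud('side',ds);S0=cloud('side',np.load('pics/pre.npz')['d'])
for z0,z1 in((.09,.11),(.11,.13),(.13,.145),(.157,.161),(.17,.19)):
    for X in(S0,S):
        Q=sel(X,(.466,.154),.03,z0,z1); 
        if len(Q): print(z0,len(Q),(Q[:,0].min()+Q[:,0].max())/2,Q[:,0].mean().round(4),Q[:,1].min().round(4))
```

```text
[ 0.1801076  -0.17491975 -0.60186158] 0.08559283669331948 [0.46534797 0.15654653 0.19275599]
0.09 27 0.46660066445471665 0.4667 0.1392
0.09 25 0.46661940474273544 0.4668 0.1441
0.11 26 0.4656839666697725 0.4657 0.1432
0.11 30 0.46707189695649737 0.4662 0.1404
0.13 14 0.46627392681923874 0.466 0.1408
0.13 14 0.4661483961170486 0.4656 0.1427
0.157 23 0.4686296555967203 0.4676 0.1329
0.157 21 0.46856754321024996 0.4646 0.1329
0.17 36 0.46779735217225704 0.4673 0.1346
0.17 36 0.46790462530913646 0.4684 0.1379
```

Hanging upright, unchanged. Withdraw straight up, then aside.

Call:
carry_out(
  steps=[
    [[0, 0, 0], [0, 0, -0.5], 0],
    [[0, 0, 0], [0, 0, -2], 0],
    [[0, 0, 0], [0, 0, -4], 0],
    [[0, 0, 0], [0, 0, -7], 0],
    [[0, 0, 0], [0, 0, -10], 0],
    [[0, 0, 0], [0, 0, -13], 0],
    [[0, 0, 0], [0, 0, -14], 0],
    [[0, 0, 0], [0, 0, -14], 0],
  ],
)

```text
clock: 39.55
tcp_pos: [0.4657, 0.1566, 0.3334]
orientation: [0.001, 0.035, 0.999, 0.0]
wrist_force: [-0.4, 0.6, 0.4]
finger_gap: 0.0853
grip_force: 0.0
```

Call:
carry_out(
  steps=[
    [[0, 0, 0], [0, -4, 0], 0],
    [[0, 0, 0], [1, -9, 0], 0],
    [[0, 0, 0], [2, -14, 0], 0],
    [[0, 0, 0], [2, -19, 0], 0],
    [[0, 0, 0], [2, -23, 0], 0],
    [[0, 0, 0], [2, -25, 0], 0],
    [[0, 0, 0], [2, -25, 0], 0],
    [[0, 0, 0], [2, -25, 0], 0],
  ],
)

```text
clock: 40.55
tcp_pos: [0.4277, -0.0909, 0.332]
orientation: [-0.001, 0.035, 0.999, 0.0]
wrist_force: [0.7, 0.3, -0.7]
finger_gap: 0.0855
grip_force: 0.0
```

Run:
```python
from h import *
_,d=shot('top','t14');_,ds=shot('side','s14');P=cloud('top',d);S=cloud('side',ds)
for n,X in(('top',P),('side',S)):
    for a,b in(((.572,.25),.03),((.5605,.051),.03),((.666,.146),.03),((.466,.156),.03),((.5868,-.31),.04)):
        Q=sel(X,a,b,.09,.3); q=Q[Q[:,2]>Q[:,2].max()-.008]; print(n,q.mean(0).round(4),Q[:,2].max().round(4))
for z0,z1 in((.08,.1),(.1,.12),(.12,.145),(.17,.19),(.19,.21),(.21,.23)):
    Q=sel(S,(.466,.154),.03,z0,z1); print(z0,len(Q),((Q[:,0].min()+Q[:,0].max())/2).round(4))
P0=cloud('top',np.load('pics/top0.npz')['d'])
for n,c,h in(('vial',(.424,-.12),.03),('beaker',(.707,-.13),.03),('reagent',(.443,.319),.05),('jar',(.641,-.41),.05),('flask',(.645,.40),.05),('b1',(.552,-.22),.1),('b2',(.68,-.305),.1)):
    print(n,(sel(P,c,.06,h,.2).mean(0)-sel(P0,c,.06,h,.2).mean(0)).round(4))
```

```text
top [0.5716 0.2496 0.2594] 0.2633
top [0.5601 0.0503 0.2541] 0.2573
top [0.6655 0.1446 0.2663] 0.2711
top [0.4652 0.1565 0.2511] 0.2539
top [ 0.5911 -0.3101  0.0912] 0.0958
side [0.573  0.2458 0.2576] 0.2612
side [0.5618 0.0494 0.2515] 0.2546
side [0.6666 0.1409 0.2648] 0.2672
side [0.4662 0.1517 0.2501] 0.2534
side [ 0.5844 -0.317   0.0912] 0.0944
0.08 17 0.4664
0.1 32 0.4668
0.12 26 0.4661
0.17 41 0.4678
0.19 52 0.4667
0.21 51 0.466
vial [nan nan nan]
beaker [0.     0.0003 0.0005]
reagent [ 0.0001  0.     -0.0004]
jar [ 0.0004 -0.0001  0.0002]
flask [0.0012 0.0004 0.0003]
b1 [nan nan nan]
b2 [-0.0001  0.0002 -0.0001]<stdin>:10: RuntimeWarning: Mean of empty slice.
  ret = um.true_divide(
```

```bash
python3 -c "
from workcell import env
print(env.hand_in())"
```

```text
the job is handed in; nothing more can be done
None
```

I turned the carousel clockwise to its stop at about 6.5 N and hung the dispenser upright in the empty front fork. Everything the last images showed was undisturbed; the vial and one brown look-alike were hidden behind the arm then. I handed the job in at about 41 s.

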